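# Test the twist-release stop button of the polishing motor

### The arm

A 7-joint arm with a two-finger parallel gripper is mounted at the origin on the work surface. World frame = base frame: x ahead of the robot, y to its left, z up, the work surface at z = 0. Lengths are in m, angles in rad, forces in N, time in s.
With the tool pointing down it reaches from about 0.425 to 0.925 m from the base axis. Payload 6.8 kg.
Tool frame: the origin (TCP) lies on the front face of the gripper's body, between the roots of the fingers; the fingertips stand 73 mm ahead of it and the grasp point (between the pads) lies 54 mm ahead of it (env.nose_length is the distance from the TCP to the fingertips, in m); z points along the fingers, y is the line along which they close (so a half turn about z gives the same grasp; the last joint's range is limited). The gripper opens to 85 mm and grips with 20 to 120 N. Pads are 22 mm wide; open, the fingers measure 114 mm over their backs; the gripper's body (76 mm by 85 mm) begins 54 mm behind the grasp point. The pads swing forward as they close: fully open they stand 13 mm farther back than shut.
Start: joints at [-0.108, 0.477, 0.022, 1.555, -0.011, 1.109, -0.083], TCP at [0.675, 0, 0.304] pointing down, gripper open.
Joint ranges: [-2.96, 2.96], [-0.34, 2.1], [-1.41, 1.46], [0.24, 2.44], [-1.37, 4.51], [0.17, 1.92], [-2.96, 2.96]. Speed limits (rad/s): [2.39, 2.39, 3.14, 3.14, 3.14, 3.14, 3.14].

### API

Orientations are given as a unit quaternion [w, x, y, z].
In Python, from cell import env, kin, camera, calibration, job gives the robot as it stands. The module is installed in compiled form; this text tells all that it offers. Calls block until the motion is done:
- env.reach(position, orientation): joint-space move of the TCP to a pose.
- env.movel(position, velocity=0.15, rot=None, stop_force=None): straight line of the TCP; rot=None keeps the orientation; velocity is the mean speed in m/s. With stop_force (N) it stops when the force on the tool has changed by that much, and returns True; else False.
- env.goto_joints(angles): joint-space move.
- env.grip(opening, f_grip=None): finger opening in m; f_grip is the grip in N (None keeps the last); returns when the fingers have stopped.
- env.dwell(seconds).
- kin.inverse_kinematics(position, orientation): joint angles nearest the present ones, or None.
- env.get_state(): the state.
- camera(name): name is "scene" or "side" or "wrist"; returns (picture, depth): 480x640x3 uint8, blue, green, red; 480x640 float32, m along the optical axis (not along the pixel's ray), 0 where there is no reading.
- calibration(name): a dict with "fx", "fy", "cx", "cy" (pixels), "rvec" (rotation vector, rad) and "tvec" (3), from world to camera coordinates, as OpenCV has them. Camera axes: x right, y down, z forward; pixel columns grow to the right and rows downward; lengths in m; the calibration is good to about 2 mm. A picture is of the moment at which its call begins: read the wrist's pose just before it. calibration takes no time and is no camera call; for the wrist camera it gives the pose at the moment of the call.
A pose or a line that the arm cannot do raises env.PlanningError and nothing moves.
- job.job_done(): hands the job in; it is judged then, once.
The state is a dict: "time": time; "qpos": joint angles; "joint_velocities": joint speeds; "joint_torque": joint torques, N m; "tcp_pos": TCP position; "orientation": TCP orientation; "force": force on the tool from outside, world axes, zero at the start; "torque": the same for the moment, N m; "opening": finger opening in m; "gripper_force": force on a finger pad.
Only numpy, scipy, OpenCV 4.12 (cv2) and the standard library are available. Lean on these libraries where they do the work, as an engineer would, in place of code of your own. Each camera call takes 0.05 s, during which the arm holds its last target. There are 200 camera calls.

### The job

Check the polishing motor's emergency stop: push the red mushroom button on the yellow-topped box fully down so that it latches and stays down by itself when you let go, then turn its head clockwise (seen from above, as its arrows show) to release it, so that it springs back up. Do not pull it up instead of turning it, leave the green start button alone, and do not disturb the other things on the bench.

Things in the scene. Friction and masses are not known exactly. Their poses are not given: they have to be found in the camera images.
- stop_box: the stop station: grey box with a yellow top, 100 (x) x 80 (y) x 65 mm high, bolted to the bench. Origin at the centre of its underside, z up. The red mushroom head stands over the centre of its top, on a black collar (32 mm diameter, top 77 mm above the bench)
- stop_top (a point): centre of the top face of the red mushroom head; it moves and turns with the head. The head is round, 40 mm in diameter and 22.5 mm thick, with two white curved arrows on top. This point is 111.5 mm above the bench when the head is up and 102.5 mm when it is latched down; then the head's underside is 80 mm above the bench, 15 mm over the box top
- stop_press (a joint): how far the head is pressed down, m: 0 up, 0.009 fully down. About 8 N starts it down; it latches only near the bottom, held there by about 6 N, and springs back up from a half press
- stop_twist (a joint): how far the head is turned clockwise seen from above, rad: 0 to 0.95, sprung back to 0 when let go. While latched, turning it drives the head up by about 10 mm per rad and it springs up fully by about 0.5 rad; a grip on its sides may rise with it or let it slip up
- start_box: the start station: all-grey box of the same size (100 x 80 x 65 mm), bolted to the bench; origin at the centre of its underside. On its top a green push button, not to be pressed
- start_top (a point): centre of the top face of the green start button (28 mm diameter), 87 mm above the bench
- start (a joint): how far the green button is pressed, m: 0 up, 0.006 down
- sanding_block: loose aluminium sanding block with a brown-red sole, 60 x 30 x 26 mm; origin at the centre of its underside
- copper_sheet: loose copper sheet, 90 x 60 x 4 mm; origin at the centre of its underside
- hammer: loose hammer lying on its side along its x axis, about 300 mm long; origin at the middle of its underside
- square: loose steel square: blade 150 x 25 mm along x, brass stock 20 x 100 x 14 mm along y; origin on the bench under its blade
- bench_pin: loose wooden bench pin with a slot, about 160 x 60 x 16 mm; origin at its underside
- screw_cup: loose steel cup, 64 mm in diameter, 50 mm high; origin at the centre of its underside
Not all that is in view belongs to the job. What is shaped like the stop_box but turquoise is not meant.

How it is judged:
By the outcome, as a careful person would: the job done as asked, in the order asked, and still so for the second after the job is handed in, with the robot touching nothing.
It also fails if it takes over 38 s, if anything falls off the work surface, if the arm or the gripper's body presses on something with over 40 N, if the wrist force passes 120 N, or if a joint passes its speed limit or range.

## Working session

There is one attempt and no reset: what is moved stays moved. The work goes in short steps, each a Python script; the robot and the scene stay as the last script left them, time stands still between calls to the robot, and variables do not carry over. Pictures are saved under pics/ and viewed, at most 10 in all, crops included, and the job is handed in when it is done.

```bash
mkdir -p pics; cat > h.py <<'E'
import numpy as np, cv2
from cell import env, kin, camera, calibration, job
def world(name,u,v,d,c=None):
    c=c or calibration(name); R=cv2.Rodrigues(np.array(c["rvec"],float))[0]
    p=np.array([(u-c["cx"])/c["fx"]*d,(v-c["cy"])/c["fy"]*d,d])
    return R.T@(p-np.array(c["tvec"]).ravel())
E
python3 - <<'E'
from h import *
for n in ("scene","side"):
    p,d=camera(n); cv2.imwrite(f"pics/{n}0.png",p); np.save(f"{n}0.npy",d)
s=env.get_state(); print(s["time"],s["orientation"],s["tcp_pos"],s["force"])
E
```

```text
0.1 [-5.43847105e-04  7.07080536e-01  7.07132530e-01 -6.36297536e-04] [6.74586586e-01 2.06520843e-05 3.03014278e-01] [ 0.37551856 -0.57408203 -0.35719878]
```

View pics/scene0.png

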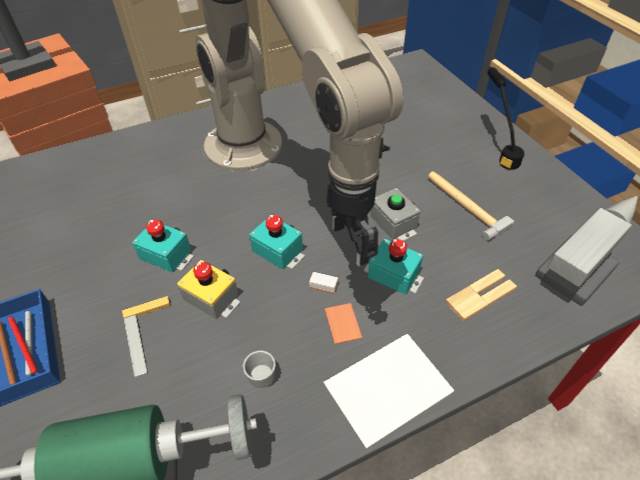

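View pics/side0.png

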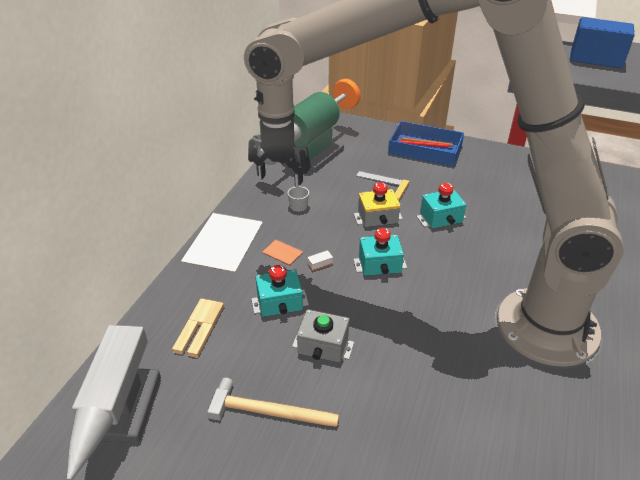

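Mushroom-button boxes in the scene view are three turquoise ones at (162,245), (276,240) and (396,265), and one yellow-topped one at (207,285). The side view shows the same yellow box at (379,205). Only that one fits the description, so I'll measure it and confirm it in a crop.

```bash
python3 - <<'E'
from h import *
for n,(u0,v0,u1,v1) in (("scene",(165,245,250,325)),("side",(345,170,415,235))):
    im=cv2.imread(f"pics/{n}0.png"); d=np.load(f"{n}0.npy")
    hsv=cv2.cvtColor(im,cv2.COLOR_BGR2HSV)
    P=lambda m:np.array([world(n,u,v,d[v,u]) for v,u in np.argwhere(m) if u0<=u<u1 and v0<=v<v1 and d[v,u]>0])
    H,S,V=cv2.split(hsv)
    r=P(((H<6)|(H>172))&(S>140)&(V>80)); y=P((H>18)&(H<33)&(S>140)&(V>100))
    print(n,len(r),len(y),"red min/max",r.min(0).round(4),r.max(0).round(4))
    t=r[r[:,2]>r[:,2].max()-.005]; (c,s,a)=cv2.minAreaRect((t[:,:2]*1000).astype(np.float32)); print("top",cv2.minEnclosingCircle((t[:,:2]*1000).astype(np.float32)),np.median(t[:,2]))
    y=y[abs(y[:,2]-.065)<.006]; print("yellow rect",cv2.minAreaRect((y[:,:2]*1000).astype(np.float32)),np.median(y[:,2]))
    cv2.imwrite(f"pics/{n}c.png",cv2.resize(im[v0:v1,u0:u1],None,fx=6,fy=6,interpolation=cv2.INTER_CUBIC))
E
```

```text
scene 226 1020 red min/max [ 0.4808 -0.2715  0.0742] [ 0.514  -0.2359  0.1131]
top ((495.9391174316406, -254.42404174804688), 17.97713279724121) 0.10984768586165719
yellow rect ((494.70068359375, -254.3955535888672), (100.17949676513672, 80.1580581665039), 32.1541633605957) 0.06386633682605514
side 187 560 red min/max [ 0.4115 -0.4201  0.0048] [ 0.5301 -0.0496  0.1181]
top ((455.88458251953125, -156.13970947265625), 108.36363983154297) 0.11391880164414238
yellow rect ((490.84075927734375, -252.4996337890625), (101.24036407470703, 86.31999206542969), 29.77546501159668) 0.06602179423212393
```

View pics/scenec.png

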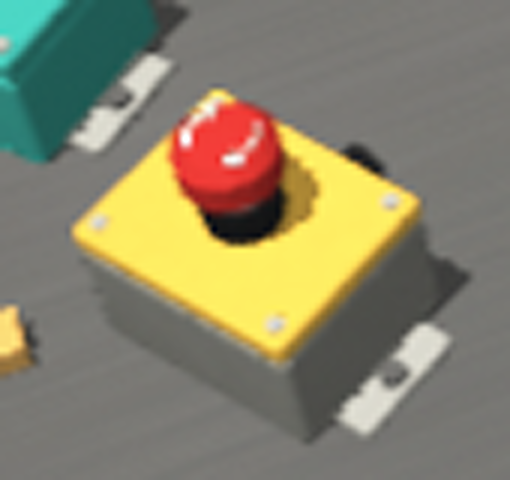

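The crop shows the yellow box with its red head at about (203,270) in the full picture. The rectangle fit of 100.2 x 80.2 mm at z = 64 mm and the head top at about 110 mm agree with the description. Head at about (0.495, -0.254), reach 0.556 m. Next I'll go above it with the fingers shut and refine with the wrist camera.

```bash
python3 - <<'E'
from h import *
d=np.load("scene0.npy")
for u,v in ((156,225),(275,221)): print("decoy head",world("scene",u,v,d[v,u]).round(3))
env.reach([.495,-.254,.28],[0,.70711,.70711,0]); env.grip(0.0,40)
c=calibration("wrist"); p,d=camera("wrist"); cv2.imwrite("pics/w1.png",p); np.save("w1.npy",d)
hsv=cv2.cvtColor(p,cv2.COLOR_BGR2HSV);H,S,V=cv2.split(hsv)
for nm,m in (("red",((H<6)|(H>172))&(S>140)&(V>80)),("yel",(H>18)&(H<33)&(S>140)&(V>100))):
    P=np.array([world("wrist",u,v,d[v,u],c) for v,u in np.argwhere(m) if d[v,u]>0])
    k=P[(P[:,2]>.106)] if nm=="red" else P[abs(P[:,2]-.065)<.005]
    k=k[np.linalg.norm(k[:,:2]-[.495,-.254],axis=1)<.08]
    f=(k[:,:2]*1000).astype(np.float32)
    if len(f): print(nm,len(f),np.median(k[:,2]),cv2.minEnclosingCircle(f),cv2.minAreaRect(f))
s=env.get_state(); print(s["time"],s["qpos"],s["tcp_pos"],s["opening"],s["force"],env.nose_length)
E
```

```text
decoy head [ 0.329 -0.312  0.109]
decoy head [ 0.441 -0.064  0.113]
red 1713 0.11094737397944598 ((492.4515686035156, -253.73739624023438), 19.63014793395996) ((492.20489501953125, -253.89158630371094), (37.10724639892578, 38.674373626708984), 0.18349134922027588)
yel 7562 0.06555663137205575 ((491.8542785644531, -253.38409423828125), 62.2779541015625) ((492.21343994140625, -253.79405212402344), (99.86770629882812, 79.7264404296875), 31.930892944335938)
2.1083 [ 0.28307913  0.30719539  0.09676355  1.87346071 -0.0356126   0.96257329
  0.39558948] [ 0.49497403 -0.25404154  0.28001052] -7.055987971695427e-05 [ 0.66325915 -0.70977362  0.10464792] 0.0726
```

View pics/w1.png

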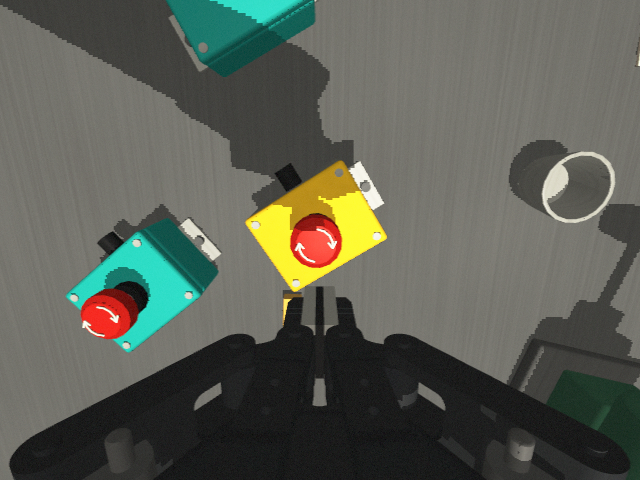

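The wrist view shows the red head with clockwise arrows at (316,241), centred on the yellow box. Head and box both fit to (0.4923, -0.2538). Pressing now.

```bash
python3 - <<'E'
from h import *
x,y=.4923,-.2538
env.movel([x,y,.195],.1)
hit=env.movel([x,y,.170],.015,stop_force=35)
s=env.get_state(); print(hit,s["tcp_pos"],s["force"],s["time"])
env.movel([x,y,.20],.05); env.movel([x,y,.28],.15)
c=calibration("wrist"); p,d=camera("wrist"); cv2.imwrite("pics/w2.png",p)
H,S,V=cv2.split(cv2.cvtColor(p,cv2.COLOR_BGR2HSV)); m=((H<6)|(H>172))&(S>140)&(V>80)
P=np.array([world("wrist",u,v,d[v,u],c) for v,u in np.argwhere(m) if d[v,u]>0])
P=P[np.linalg.norm(P[:,:2]-[x,y],axis=1)<.018]; print("top z",np.median(P[:,2]),env.get_state()["time"])
E
```

```text
True [ 0.49241231 -0.25387108  0.17481382] [-3.3654072   1.28287732  9.72469799] 4.4917
top z 0.10201785159755787 5.9
```

Latched: the top now measures 102 mm, against 102.5 mm expected. Next I'll grip the sides and turn clockwise, rising slightly less than the cam drives it.

```bash
python3 - <<'E'
from h import *
from scipy.spatial.transform import Rotation as R
x,y,z=.4923,-.2538,.146
r0=R.from_quat([.70711,.70711,0,0])
q=lambda a:(R.from_euler("z",-a)*r0).as_quat()[[3,0,1,2]]
print(kin.inverse_kinematics([x,y,z+.007],q(.75)))
def st(t): s=env.get_state(); print(t,round(s["time"],2),s["tcp_pos"].round(4),s["force"].round(1),s["torque"].round(2),round(s["opening"],4),s["gripper_force"],s["qpos"][6].round(3))
env.grip(.085); env.movel([x,y,.20],.1); env.movel([x,y,z],.05,stop_force=15); st("down")
env.grip(.03,40); st("grip")
for a in (.15,.3,.45,.6,.75):
    env.movel([x,y,z+.008*a],.0025,rot=q(a)); st(a)
env.grip(.085); st("open")
env.movel([x,y,.20],.05); env.movel([x,y,.28],.15,rot=q(0))
c=calibration("wrist"); p,d=camera("wrist"); cv2.imwrite("pics/w3.png",p)
H,S,V=cv2.split(cv2.cvtColor(p,cv2.COLOR_BGR2HSV)); m=((H<6)|(H>172))&(S>140)&(V>80)
P=np.array([world("wrist",u,v,d[v,u],c) for v,u in np.argwhere(m) if d[v,u]>0])
P=P[np.linalg.norm(P[:,:2]-[x,y],axis=1)<.018]; print("top z",np.median(P[:,2]),env.get_state()["time"])
E
```

```text
[ 0.21145529  0.47878189  0.19316706  1.98148149 -0.13876259  0.69370831
 -0.25967461]
down 8.87 [ 0.4925 -0.2539  0.1463] [ 0.1 -0.3 -0.6] [ 0.01  0.03 -0.  ] 0.085 0.0 0.416
grip 9.35 [ 0.4923 -0.2538  0.1464] [-1.7  0.9  4.2] [ 0.17  0.32 -0.04] 0.0387 40.03347645484155 0.416
0.15 9.9 [ 0.4923 -0.2538  0.1468] [ 0.4 -0.6 -5.6] [-0.16 -0.25  0.08] 0.0385 40.86713698632593 0.292
0.3 10.45 [ 0.4923 -0.2538  0.1486] [ 0.1 -0.7  0.2] [0.02 0.09 0.  ] 0.0382 41.30612470129563 0.169
0.45 11.0 [ 0.4923 -0.2538  0.1499] [-1.8  0.9  5.9] [0.23 0.45 0.09] 0.0384 41.776522687332545 0.045
0.6 11.55 [ 0.4923 -0.2538  0.1512] [-1.9  0.8  6.5] [0.31 0.53 0.1 ] 0.0383 41.88406324654352 -0.079
0.75 12.1 [ 0.4923 -0.2538  0.1526] [-3.1  1.4  8.4] [0.39 0.66 0.11] 0.0382 42.029813433182426 -0.203
open 12.62 [ 0.4923 -0.2538  0.1519] [ 0.2 -0.1  0.6] [-0.   -0.02 -0.  ] 0.085 0.0 -0.203
top z 0.11113375093657615 14.6833
```

View pics/w3.png

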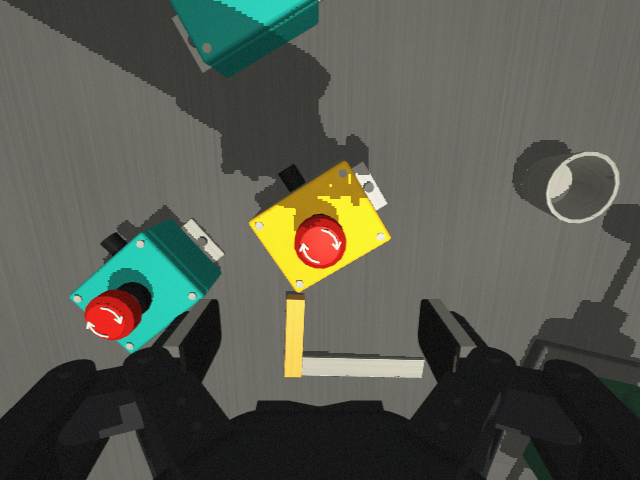

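The wrist picture shows the red head up at (320,241), its top at 111.1 mm, with the arrows back in their original direction. The neighbouring things are unmoved. Through the second half of the turn the head pushed up on the gripper (+6 to +8 N), so the turn released it, not a pull. The gripper is clear, so I'm handing in.

```bash
python3 -c "
from h import *
print(job.job_done())"
```

```text
the job is handed in; nothing more can be done
None
```

The emergency stop was pressed until it latched (head top measured at 102 mm), then released by a 0.75 rad clockwise turn and sprang back up to 111 mm; one force reading early in the turn showed a brief upward pull of about 5.6 N, just under the 6 N latch hold; the job is handed in.

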